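Set the glue warmer and leave only the inner lid on its pot

ROBOT

A 6-joint arm with a two-finger parallel gripper is mounted at the origin on the work surface. World frame = base frame: x ahead of the robot, y to its left, z up, the work surface at z = 0. Lengths are in m, angles in rad, forces in N, time in s.
With the tool pointing down it reaches from about 0.275 to 0.825 m from the base axis. Payload 4.9 kg.
Tool frame: the origin (TCP) lies midway between the tips of the shut fingers; the grasp point (between the pads) lies 19 mm behind it (grip_point_offset is the distance from the TCP to the grasp point, in m); z points along the fingers, y is the line along which they close (so a half turn about z gives the same grasp; the last joint's range is limited). The gripper opens to 85 mm and grips with 20 to 120 N. Pads are 22 mm wide; open, the fingers measure 114 mm over their backs; the gripper's body (76 mm by 85 mm) begins 54 mm behind the grasp point. The pads swing forward as they close: fully open they stand 13 mm farther back than shut.
Start: joints at [1.204, 0.326, -0.193, 1.052, 0, 1.437], TCP at [0.127, 0.535, 0.231] pointing down, gripper open.
Joint ranges: [-2.65, 2.65], [-0.97, 1.79], [-1.3, 1.35], [-1.93, 2.1], [-1.47, 1.37], [-3.14, 3.14]. Speed limits (rad/s): [2.57, 2.57, 3.14, 3.14, 3.14, 3.14].

INTERFACE

Orientations are given as a rotation vector (axis times angle).
In Python, from cell import * gives the robot as it stands. Calls block until the motion is done:
- movep(position, orientation): joint-space move of the TCP to a pose.
- move_l(position, velocity=0.15, rot=None, until_force=None): straight line of the TCP; rot=None keeps the orientation; velocity is the mean speed in m/s. With until_force (N) it stops when the force on the tool has changed by that much, and returns True; else False.
- set_joints(angles): joint-space move.
- let_go() and grab(newtons=None): open the fingers fully, or close them until they stop; newtons is the grip in N (None keeps the last).
- sleep(seconds).
- ik(position, orientation): joint angles nearest the present ones, or None.
- get_state(): the state.
- grab_frame(name): name is "side" or "top" or "wrist"; returns a dict with "img" (420x560x3 uint8, red, green, blue), "fx", "fy", "cx", "cy" (pixels), "k1" (the pictures are not rectified: a ray, as slopes to the right and down, at radius r is drawn at 1 + k1 r^2 times it, then the intrinsics apply), "cam_to_world" (4x4, takes a point from camera to world coordinates); the wrist camera has in their place "T_tool_cam" (4x4, takes a point from camera to tool coordinates, whose origin is the TCP and whose axes are the flange's). Camera axes: x right, y down, z forward; pixel columns grow to the right and rows downward; lengths in m; the calibration is good to about 2 mm. A picture is of the moment at which its call begins: read the wrist's pose just before it. There is no depth.
A pose or a line that the arm cannot do raises MotionError and nothing moves.
- sign_off(): hands the job in; it is judged then, once.
Trained networks look in the newest picture that a camera, given by its name, has taken for a name from the list of things; names that differ only in an ending like _2 or _b are one class to them, and where a whole thing is asked for, a point or a joint stands for the part that bears it (a point fixed in the world has none). Each returns a list of dicts, best first, with "score" (0 to 1); they miss things now and then, are a little off and sometimes report something else, mostly with a low value. They report only what shows in the picture. A call takes as long as a camera call. They do not tell look-alikes from the thing itself.
- spot_in(camera, name): "centre" ([column, row] in pixels, amid what is visible of it).
- silhouettes(camera, name): "mask" (420x560 bool, what is visible of it) and "centre" ([column, row] in pixels, amid what is visible of it).
- tip_of(camera, name): "centre" ([column, row] in pixels: a listed point, or the origin of a listed thing).
The state is a dict: "clock": time; "q": joint angles; "joint_velocities": joint speeds; "tau": joint torques, N m; "position": TCP position; "eef_rot": TCP orientation; "contact_force": force on the tool from outside, world axes, zero at the start; "wrist_torque": the same for the moment, N m; "finger_gap": opening from 0.0 (shut) to 1.0 (fully open); "grasp_force": force on a finger pad.
Only numpy, scipy, OpenCV 4.12 (cv2) and the standard library are available. Lean on these libraries where they do the work, as an engineer would, in place of code of your own. Each camera call takes 0.05 s, during which the arm holds its last target. There are 200 camera calls.

TASK

First turn the glue warmer's dial clockwise until its pointer stands at the one long, broad mark of the scale. Then take the nested pair of lids together off the spare pot by the inner lid's wooden knob, lower them (no dropping) onto the warmer's pot until the inner lid is fully seated, and let the knob go. Finally grip the outer lid by its collar, lift it straight up off the inner lid, which stays seated, until it is wholly above the knob, and finish still holding it there, level and at rest above the pot; leave the other things where they are.

Things in the scene. Friction and masses are not known exactly. Their poses are not given: they have to be found in the camera images.
- warmer: Glue warmer, fixed to the bench: a grey painted box 170 (x) x 320 (y) x 70 mm high, origin at the centre of its underside. Own +x points away from the robot, give or take its yaw of up to 0.25. An open steel pot stands on its top at own (0, +90) mm and the thermostat dial at own (0, -90) mm.
- pot_mouth (a point): Centre of the mouth of the warmer's pot, at the level of its rim, 105 mm above the bench. The pot is 82 mm in outside diameter, 72 mm inside, wall 5 mm, 31 mm deep inside, and stands 35 mm above the box. Axes as the warmer's.
- dial (a joint): Angle of the thermostat dial, rad, range 0 to 4.71; it grows as the dial turns clockwise seen from above. Ten scale marks stand 0.5236 rad apart, the first at 0; the long broad mark, where the pointer must stand, is the sixth, at 2.618. Stays where it is left; friction about 0.04 N m.
- dial_grip (a point): Centre of the dial's grip bar, on its vertical turning axis, 93 mm above the bench. The bar is black plastic, 46 mm long, 14 mm wide, 26 mm high (its top 106 mm above the bench, its foot 80 mm), on a disc 56 mm in diameter. It turns with the dial: its x axis runs along the bar towards the pointer end, which has a narrow nose and a white line on top; z is up.
- dial_mark (a point): The long broad black mark on the bright metal scale disc (108 mm in diameter) round the dial: 20 x 6 mm, the other marks are 7 x 2 mm. This point lies near its outer end, 50 mm from the dial's axis.
- spare_pot: Empty spare steel pot, fixed to the bench, same mouth as the warmer's pot (82 mm outside, 72 mm inside), 60 mm high, origin at the centre of its underside. The nested lids sit on it at the start.
- inner_lid: Inner lid, aluminium, about 0.2 kg: origin at the centre of its underside, z up. Plug 10 mm high (66 mm wide, tapering to 58 at the foot), goes into the pot; flange 88 mm in diameter from 10 to 15 mm, rests on the pot's rim: seated, the origin lies 10 mm below the rim; stem 12 mm in diameter; round wooden knob 20 mm in diameter from 68 to 90 mm.
- inner_knob (a point): Middle of the inner lid's wooden knob, 79 mm above the inner lid's origin. The knob stands clear above the outer lid's collar (18 mm of bare stem show while the lids are nested).
- outer_lid: Outer lid, steel, about 0.22 kg, loose on the inner lid and carried by its flange. Origin at the centre of its lower edge, z up; nested, it coincides with the inner lid's origin. Skirt 102 mm outside, 95 inside, 0 to 20 mm high; top plate at 15 to 20 mm; on it a round collar 46 mm outside, 34 inside, 20 to 50 mm, round the stem and knob. To clear the knob it must rise over 90 mm.
- outer_collar (a point): Centre of the outer lid's collar, at mid height, 35 mm above the outer lid's origin.
- finish_jar: Bystander: jar 60 mm in diameter, 85 mm high, beyond the spare pot; origin under its centre.
- offcut: Bystander: wood offcut 45 x 130 x 22 mm on the near side of the spare pot; origin under its centre.
- sanding_block: Bystander: cork sanding block 60 x 110 x 30 mm beyond the warmer; origin under its centre.
- tape_measure: Bystander: black tape measure 40 x 68 x 60 mm on the near side of the warmer; origin under its centre.
- glue_brush: Bystander: brush lying at the left of the bench.
- screwdriver: Bystander: screwdriver lying at the right of the bench.
- mug: Bystander: white mug 80 mm in diameter, 90 mm high, far from the robot, in the middle.
There are look-alikes about, which are no part of the job. Leave any purple or yellow look-alike of the outer_lid alone.

How it is judged:
On the way, in this order (a step that is already met when the one before it is completed fails the run):
1. the dial's pointer stands at the long mark (within 0.13 rad) (value of joint dial between 2.488 and 2.748 rad), for 0.3 s.
2. both lids, still nested, are carried together above the level of the warmer's pot (z of inner_lid in the frame of pot_mouth above 0.004 m and z of outer_lid in the frame of inner_lid below 0.005 m and horizontal distance between outer_lid and inner_lid below 0.008 m), for 0.1 s.
3. the inner lid is seated in the warmer's pot with the outer lid nested on it, and the knob is let go (z of inner_lid in the frame of pot_mouth between -0.014 and -0.007 m and horizontal distance between inner_lid and pot_mouth below 0.006 m and angle between inner_lid's own z axis and vertical below 0.06 rad and z of outer_lid in the frame of inner_lid below 0.005 m and horizontal distance between outer_lid and inner_lid below 0.008 m and contact force between the fingers and inner_lid below 0.1 N), for 0.3 s.
At the end, for the whole second after the job is handed in: Dial within 0.13 rad of the long mark; inner lid seated on the warmer's pot (within 6 mm, tilt under 0.06 rad), untouched; outer lid held at rest by the fingers alone, more than 89 mm above its nested place, within 60 mm of the pot's axis, tilted under 0.35 rad (all of step 1 and z of inner_lid in the frame of pot_mouth between -0.014 and -0.007 m and horizontal distance between inner_lid and pot_mouth below 0.006 m and angle between inner_lid's own z axis and vertical below 0.06 rad and z of outer_lid in the frame of inner_lid above 0.089 m and horizontal distance between outer_lid and pot_mouth below 0.06 m and angle between outer_lid's own z axis and vertical below 0.35 rad and contact force between the fingers and outer_lid above 1 N and contact force between each of outer_lid, the fingers and inner_lid below 0.1 N and contact force between outer_lid and warmer below 0.1 N and linear speed of outer_lid below 0.03 m/s and linear speed of inner_lid below 0.02 m/s); the arm keeps its last pose, push and grip.
It fails at once if the outer lid is parted from the inner one (by over 12 mm) while the inner lid is not seated in the warmer's pot (z of outer_lid in the frame of inner_lid above 0.012 m and not (z of inner_lid in the frame of pot_mouth between -0.014 and -0.007 m and horizontal distance between inner_lid and pot_mouth below 0.006 m and angle between inner_lid's own z axis and vertical below 0.06 rad)).
It fails at once if the lids are dropped: unheld more than 8 mm above their seat in the warmer's pot (z of inner_lid in the frame of pot_mouth above -0.002 m and contact force between the fingers and inner_lid below 0.05 N and contact force between the fingers and outer_lid below 0.05 N).
It fails at once if a bystander is shoved more than 30 mm (distance of any of finish_jar, offcut, sanding_block, tape_measure, glue_brush, screwdriver, mug from where it was at the start of the episode above 0.03 m).
It also fails if it takes over 72 s, if anything falls off the work surface, if the arm or the gripper's body presses on something with over 40 N, if the wrist force passes 120 N, or if a joint passes its speed limit or range.

## Working session

There is one attempt and no reset: what is moved stays moved. The work goes in short steps, each a Python script; the robot and the scene stay as the last script left them, time stands still between calls to the robot, and variables do not carry over. Pictures are saved under pics/ and viewed, at most 10 in all, crops included, and the job is handed in when it is done.

```bash
mkdir -p pics; ls; cat > h.py <<'E'
from cell import *
import numpy as np, cv2
from scipy.spatial.transform import Rotation as R
def ray(f,px,T=None):
    T=f["cam_to_world"] if T is None else T
    T=np.array(T)
    x=(px[0]-f["cx"])/f["fx"]; y=(px[1]-f["cy"])/f["fy"]
    K=np.array([[1,0,0],[0,1,0],[0,0,1.]])
    p=cv2.undistortPoints(np.array([[[x,y]]],float),K,np.array([f["k1"],0,0,0,0.]))[0,0]
    return T[:3,3],T[:3,:3]@np.array([p[0],p[1],1])
def atz(f,px,z,T=None):
    o,d=ray(f,px,T); return o+d*(z-o[2])/d[2]
def wristT(s,f):
    T=np.eye(4);T[:3,:3]=R.from_rotvec(s["eef_rot"]).as_matrix();T[:3,3]=s["position"]
    return T@np.array(f["T_tool_cam"])
def down(yaw): # tool z down; tool y axis at direction yaw (world)
    y=np.array([np.cos(yaw),np.sin(yaw),0]);z=np.array([0,0,-1.]);x=np.cross(y,z)
    return R.from_matrix(np.c_[x,y,z]).as_rotvec()
def save(n,img,sc=1):
    cv2.imwrite("pics/"+n,cv2.resize(img[:,:,::-1],None,fx=sc,fy=sc,interpolation=cv2.INTER_CUBIC))
E
python3 - <<'E'
from h import *
s=get_state();print({k:np.round(v,3) for k,v in s.items()})
H={"dial_grip":.093,"dial_mark":.075,"pot_mouth":.105,"inner_knob":.129,"outer_collar":.085,"spare_pot":0,"warmer":0,"outer_lid":.05,"inner_lid":.05}
for c in ["top","side"]:
    f=grab_frame(c); save(c+".png",f["img"])
    print(c,np.round(f["cam_to_world"],3).tolist())
    for n,z in H.items():
        for d in tip_of(c,n)[:4]: print(n,round(d["score"],2),np.round(d["centre"],1),np.round(atz(f,d["centre"],z),3))
E
```

```text
pics
{'clock': np.float64(0.0), 'q': array([ 1.204,  0.327, -0.194,  1.052, -0.   ,  1.437]), 'joint_velocities': array([ 0.002, -0.001, -0.001, -0.001, -0.   , -0.001]), 'tau': array([ 0.0000e+00, -4.4340e+01,  2.6244e+01,  1.5000e-02, -0.0000e+00,
       -0.0000e+00]), 'position': array([0.127, 0.535, 0.23 ]), 'eef_rot': array([-3.65e-01, -3.12e+00,  3.00e-03]), 'contact_force': array([-0.872,  0.084, -0.763]), 'wrist_torque': array([-0.031,  0.018, -0.03 ]), 'grasp_force': np.float64(0.0), 'finger_gap': np.float64(0.997)}
top [[-0.011, -0.998, 0.054, 0.498], [-1.0, 0.011, -0.004, -0.004], [0.003, -0.055, -0.999, 1.356], [0.0, 0.0, 0.0, 1.0]]
dial_grip 0.67 [322.6 220.8] [ 0.513 -0.144  0.093]
dial_grip 0.61 [355.2 218.5] [ 0.519 -0.248  0.093]
dial_mark 0.86 [356.9 207.4] [ 0.554 -0.257  0.075]
pot_mouth 0.67 [300.7 220.6] [ 0.514 -0.075  0.105]
inner_knob 0.65 [221.9 218.8] [0.522 0.168 0.129]
outer_collar 0.9 [178.2 209.8] [0.552 0.313 0.085]
outer_collar 0.66 [174.2 274.9] [0.347 0.325 0.085]
outer_collar 0.62 [232.3 223.6] [0.507 0.141 0.085]
outer_collar 0.61 [226.3 222. ] [0
[... 778 characters left out ...]
5 0.168 0.129]
outer_collar 0.8 [216.4 195.5] [0.513 0.261 0.085]
outer_collar 0.79 [235.9 205.7] [0.522 0.161 0.085]
outer_collar 0.71 [169.2 214.6] [0.324 0.298 0.085]
outer_collar 0.54 [243.  179.4] [0.652 0.265 0.085]
spare_pot 0.64 [236.8 223.4] [0.519 0.163 0.   ]
warmer 0.85 [300.2 266.9] [ 0.515 -0.162  0.   ]
warmer 0.68 [261.  204.4] [0.662 0.179 0.   ]
warmer 0.48 [237.  205.6] [0.592 0.243 0.   ]
warmer 0.25 [155.8 200.9] [0.389 0.507 0.   ]
outer_lid 0.74 [172.2 227. ] [0.311 0.272 0.05 ]
outer_lid 0.7 [234.8 214.5] [0.511 0.159 0.05 ]
outer_lid 0.66 [247.5 185.8] [0.667 0.258 0.05 ]
outer_lid 0.6 [218.4 201.5] [0.521 0.264 0.05 ]
inner_lid 0.37 [234.3 214.2] [0.511 0.162 0.05 ]
```

View pics/top.png

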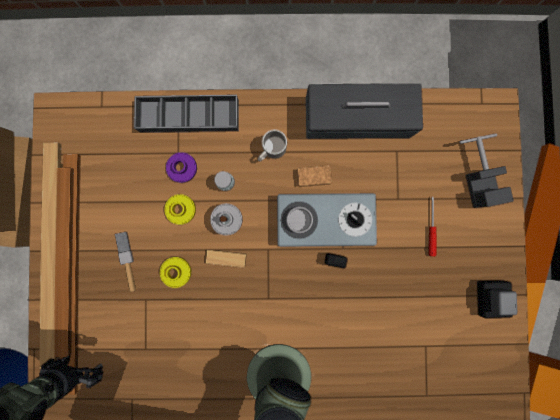

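View pics/side.png

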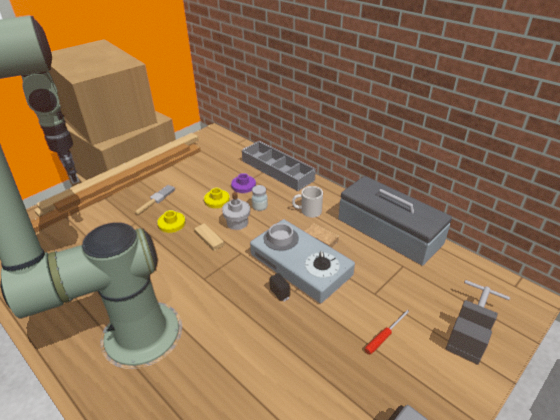

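Candidates for the lid in the top view are grey (226,219), yellow (179,209) and (175,272), and purple (181,167). The grey one is meant: it stands on the spare pot between the jar and the offcut, with a wooden knob. The wrist picture taken on the way will confirm it.

```bash
python3 - <<'E'
from h import *
rot=down(np.pi/2)
out=[]
for nm,p in [("lid",[.44,.165,.36]),("dial",[.44,-.25,.34])]:
    movep(p,rot); s=get_state(); f=grab_frame("wrist"); T=wristT(s,f)
    if nm=="lid": print(np.round(f["T_tool_cam"],3).tolist(), T[:3,3])
    out.append(f["img"])
    for n,z in ({"inner_knob":.129,"outer_collar":.085,"outer_lid":.05} if nm=="lid" else {"dial_grip":.093,"dial_mark":.075,"pot_mouth":.105}).items():
        for d in tip_of("wrist",n)[:3]: print(n,round(d["score"],2),np.round(d["centre"],1),np.round(atz(f,d["centre"],z,T),4))
s=get_state();print(s["clock"],s["q"],s["position"],s["eef_rot"])
save("w1.png",np.hstack(out),.7)
save("w2.png",out[1])
E
```

```text
[[0.0, -0.963, -0.27, 0.068], [1.0, 0.0, -0.001, -0.0], [0.001, -0.27, 0.963, -0.144], [0.0, 0.0, 0.0, 1.0]] [0.3714779  0.16500892 0.50371481]
inner_knob 0.7 [277.4 251.5] [0.5225 0.1629 0.129 ]
outer_collar 0.87 [415.   99.2] [0.3525 0.3216 0.085 ]
outer_collar 0.79 [380.  331.8] [0.6605 0.3051 0.085 ]
outer_collar 0.69 [391.3 249.6] [0.5379 0.3088 0.085 ]
outer_lid 0.74 [385.2 239.6] [0.537  0.3109 0.05  ]
outer_lid 0.72 [406.6 100.1] [0.3523 0.3241 0.05  ]
outer_lid 0.6 [375.9 323. ] [0.6691 0.3091 0.05  ]
dial_grip 0.78 [275.2 244.3] [ 0.5208 -0.2544  0.093 ]
dial_mark 0.85 [265.7 273.7] [ 0.5675 -0.2668  0.075 ]
pot_mouth 0.57 [432.5 247.9] [ 0.5211 -0.0703  0.105 ]
4.7583 [-6.60781232e-01  1.93468950e-01 -9.27305180e-02  1.28432160e+00
  1.27101721e-04 -6.62519909e-01] [ 0.44044015 -0.24910854  0.3401601 ] [-2.73087819e-03  3.14129620e+00 -1.08129616e-04]
```

View pics/w1.png

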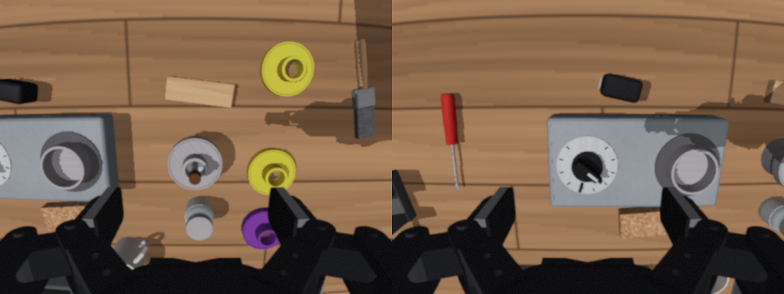

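The left half shows the grey lid with a brown knob at view px (194,175). The two yellow lids are at (287,70) and (272,172), the purple one at (265,229). The right half shows the dial at (587,167), with its long mark below it and the pointer to the lower right. Here are enlarged crops of both.

```bash
python3 - <<'E'
from h import *
s=get_state(); movep([.50,-.25,.27],down(np.pi/2))
s=get_state(); f=grab_frame("wrist"); T=wristT(s,f)
for n,z in {"dial_grip":.093,"dial_mark":.075}.items():
    for d in tip_of("wrist",n)[:2]: print(n,round(d["score"],2),np.round(d["centre"],1),np.round(atz(f,d["centre"],z,T),4))
np.savez("dial.npz",img=f["img"],T=T)
a=cv2.imread("pics/w1.png")[:,:,::-1]
g=f["img"]; c=tip_of("wrist","dial_grip")[0]["centre"]; x,y=int(c[0]),int(c[1])
y0=max(y-100,0);x0=x-100; print("crop",x0,y0)
A=cv2.resize(g[y0:y0+200,x0:x0+200],(400,400),interpolation=cv2.INTER_CUBIC)
B=cv2.resize(a[120:220,150:250],(400,400),interpolation=cv2.INTER_CUBIC)
save("c1.png",np.hstack([A,B]))
E
```

```text
dial_grip 0.94 [276.3 213.1] [ 0.5214 -0.2524  0.093 ]
dial_mark 0.72 [265.3 251. ] [ 0.5669 -0.2638  0.075 ]
crop 176 113
```

View pics/c1.png

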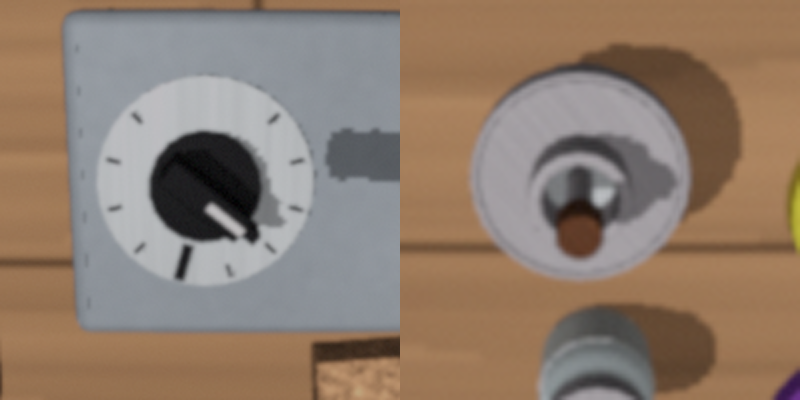

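The left crop shows the pointer line at px (280,216)→(297,230), near the 4th mark, and the long mark at lower left (px 267,244), which is the sixth clockwise from the gap. The right crop shows the grey lid with the brown knob on the spare pot, which is the lid meant. Next I turn the dial.

```bash
python3 - <<'E'
from h import *
f=grab_frame("wrist"); T=wristT(get_state(),f)
P=[atz(f,p,.106,T) for p in [(280,216.5),(297.5,230.5)]]
v=P[1]-P[0]; psi=np.arctan2(v[1],v[0])
c=np.array([.521,-.253]); w=np.arctan2(*(np.array([.5672,-.2645])-c)[::-1])
m=[atz(f,p,.075,T) for p in [(267,244.5-7),(266,251)]]
print("line",np.round(P,4).tolist(),"psi",psi,"from centre",np.arctan2(*(P[1][:2]-c)[::-1]),"mark",w)
psi=.5*(psi+np.arctan2(*(P[1][:2]-c)[::-1]))
movep([*c,.16],down(psi+np.pi/2))
print("hit",move_l([*c,.084],velocity=.08,until_force=12))
grab(30); s=get_state(); print(s["finger_gap"],s["contact_force"],s["wrist_torque"])
n=4
for i in range(1,n+1):
    movep([*c,.084],down(psi+(w-psi)*i/n+np.pi/2))
s=get_state(); print(s["finger_gap"],s["contact_force"],s["wrist_torque"],s["clock"])
let_go(); move_l([*c,.17]); 
movep([.50,-.25,.27],down(np.pi/2))
s=get_state(); f=grab_frame("wrist"); T=wristT(s,f)
for n,z in {"dial_grip":.093,"dial_mark":.075}.items():
    for d in tip_of("wrist",n)[:2]: print(n,round(d["score"],2),np.round(d["centre"],1),np.round(atz(f,d["centre"],z,T),4))
A=f["img"][113:313,176:376]
save("c2.png",A,3); print(get_state()["clock"])
E
```

```text
line [[0.5227, -0.2507, 0.106], [0.5362, -0.2345, 0.106]] psi 0.8759755982347213 from centre 0.8837855579351965 mark -0.24395981477843567
hit False
0.15661423846896766 [-7.16575553  5.90361668 10.11791732] [ 1.20439514  1.52800311 -0.04137761]
0.15731319802567734 [-8.71167493  8.94033802 10.91507757] [ 1.53810007  1.67362113 -0.0535317 ] 9.55
dial_grip 0.8 [281.4 210.9] [ 0.5199 -0.2486  0.093 ]
dial_grip 0.6 [264.4 253.4] [ 0.563  -0.2652  0.093 ]
dial_mark 0.63 [262.6 250.9] [ 0.5676 -0.2678  0.075 ]
dial_mark 0.62 [354.4 193.6] [ 0.5072 -0.1765  0.075 ]
11.6083
```

View pics/c2.png

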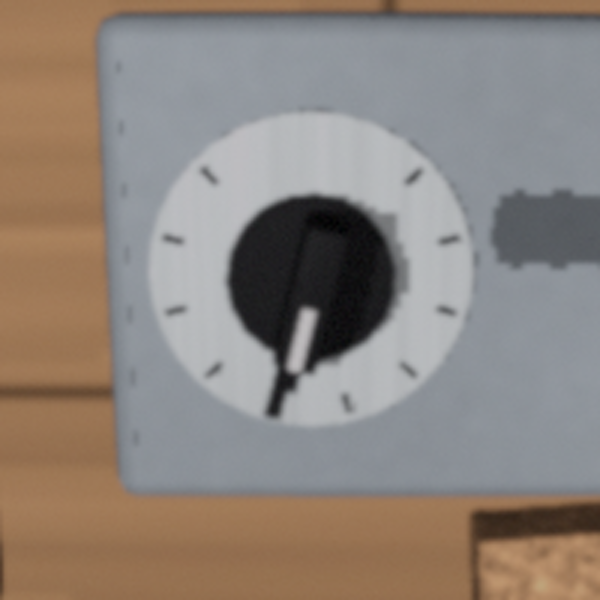

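The pointer now lies on the long mark (crop line (314,310)→(294,372), mark end (272,415)). Next I take a closer look at the pot and the knob from matching poses.

```bash
python3 - <<'E'
from h import *
out=[]
for nm,y,zz,z in [("pot_mouth",-.072,.27,.105),("inner_knob",.163,.294,.129),]:
    movep([.50,y,zz],down(np.pi/2)); sleep(.2)
    s=get_state(); f=grab_frame("wrist"); T=wristT(s,f); out.append(f["img"])
    for n,z in ([("pot_mouth",.105)] if nm=="pot_mouth" else [("inner_knob",.129),("outer_collar",.085),("outer_lid",.05)]):
        for d in tip_of("wrist",n)[:2]: print(n,round(d["score"],2),np.round(d["centre"],1),np.round(atz(f,d["centre"],z,T),4))
    if nm=="pot_mouth":
        # predicted rim circles for the eye: draw at estimate
        pass
    np.savez(nm+".npz",img=f["img"],T=T,k=[f[k] for k in("fx","fy","cx","cy","k1")])
save("w3.png",np.hstack(out),.7); print(get_state()["clock"])
E
```

```text
pot_mouth 0.93 [281.6 214.6] [ 0.5205 -0.0721  0.105 ]
pot_mouth 0.39 [174.4  73.7] [ 0.3978 -0.1616  0.105 ]
inner_knob 0.57 [283.2 217. ] [0.5228 0.1645 0.129 ]
outer_collar 0.87 [401.5 325.4] [0.6679 0.3031 0.085 ]
outer_collar 0.79 [417.2 223.9] [0.5437 0.3074 0.085 ]
outer_lid 0.74 [407.6 213.4] [0.542  0.3091 0.05  ]
outer_lid 0.64 [391.8 310.4] [0.669  0.3023 0.05  ]
13.9833
```

View pics/w3.png

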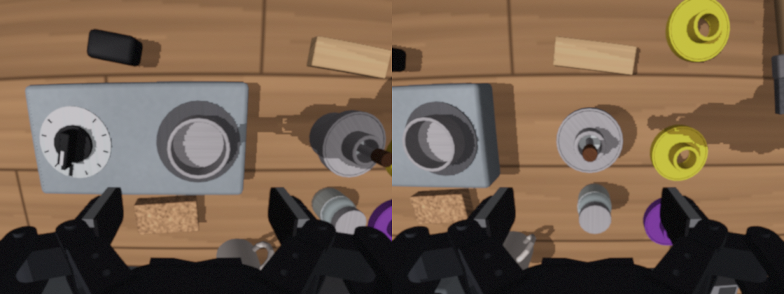

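The left half shows the pot rim around (199,147), matching the network. The right half shows the knob at (591,152) with the fingers clear on both sides. Now I grip the knob, carry the lids and seat them.

```bash
python3 - <<'E'
from h import *
k=[.5228,.1640]; p=[.5205,-.0721]; 
movep([*k,.20],down(np.pi/2))
if move_l([*k,.110],velocity=.08,until_force=10): print("hit",get_state()["position"]); raise SystemExit
grab(60); s=get_state(); print("gap",s["finger_gap"],s["grasp_force"],s["contact_force"])
move_l([*k,.220],velocity=.08); sleep(.2)
s=get_state(); print("lifted",s["finger_gap"],s["grasp_force"],s["contact_force"])
move_l([*p,.225],velocity=.12); sleep(.3)
f=grab_frame("side"); save("s2.png",f["img"][150:290,170:380],3)
print(get_state()["position"],get_state()["clock"])
E
```

```text
gap 0.21750110962712102 58.43156039714813 [-1.17953354  2.15611855  1.80955654]
lifted 0.2140504495625765 58.58972668647766 [ 0.09550247  0.87645144 -4.63222837]
[ 0.52049623 -0.07196402  0.2250054 ] 20.55
```

View pics/s2.png

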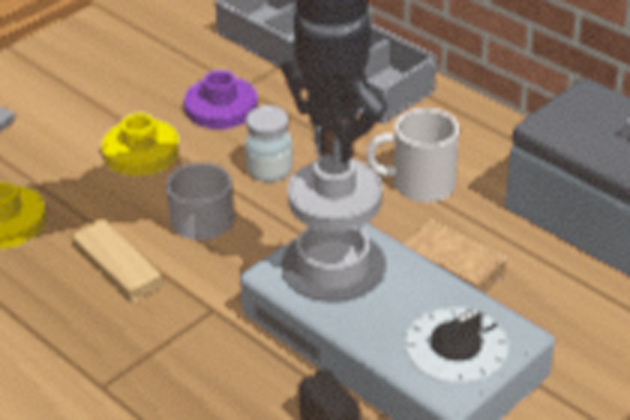

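The lids hang level and nested (crop px 335,190), right over the pot (335,250), so I lower them.

```bash
python3 - <<'E'
from h import *
p=[.5205,-.0721]
move_l([*p,.175],velocity=.08)
h=move_l([*p,.151],velocity=.02,until_force=4); s=get_state()
print(h,s["position"],s["contact_force"],s["wrist_torque"],s["clock"])
f=grab_frame("side"); save("s3.png",f["img"][170:270,220:360],5)
E
```

```text
True [ 0.51996995 -0.07159025  0.15516949] [0.06035819 0.37051352 5.0395782 ] [ 0.03162123 -0.00424487  0.00255548] 22.2333
```

View pics/s3.png

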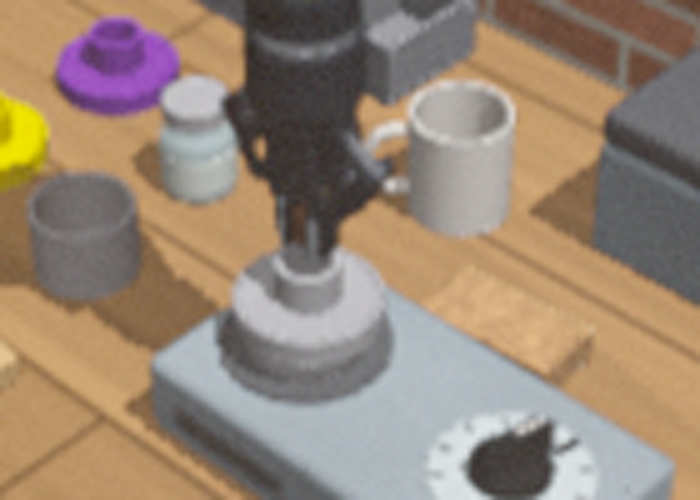

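Contact came at TCP z = 0.155, exactly the seated height, and the picture shows the skirt down over the pot. I release the knob and measure the collar.

```bash
python3 - <<'E'
from h import *
let_go(); sleep(.5)
move_l([.5205,-.0721,.25],velocity=.15)
movep([.50,-.072,.33],down(np.pi/2)); sleep(.2)
s=get_state(); f=grab_frame("wrist"); T=wristT(s,f)
for n,z in [("inner_knob",.174),("outer_collar",.130),("outer_lid",.095)]:
    for d in tip_of("wrist",n)[:4]:
        q=atz(f,d["centre"],z,T)
        if abs(q[1]+.07)<.1: print(n,round(d["score"],2),np.round(d["centre"],1),np.round(q,4))
for d in silhouettes("wrist","outer_lid")[:4]:
    (c,ax,a)=cv2.minAreaRect(np.argwhere(d["mask"])[:,::-1].astype(np.float32))
    print(d["score"],c,ax,np.round(atz(f,c,.112,T),4))
save("w4.png",f["img"]);print(get_state()["clock"])
E
```

```text
inner_knob 0.62 [279.6 220.6] [ 0.5215 -0.0719  0.174 ]
inner_knob 0.41 [281.6 200.4] [ 0.5031 -0.0702  0.174 ]
outer_collar 0.9 [280.2 206.1] [ 0.5196 -0.0713  0.13  ]
outer_lid 0.78 [278.2 202.4] [ 0.5244 -0.0733  0.095 ]
0.91 (539.0, 212.0) (70.0, 40.0) [0.5306 0.2184 0.112 ]
0.83 (279.2307434082031, 200.84613037109375) (94.8537368774414, 95.96314239501953) [ 0.5185 -0.0722  0.112 ]
0.73 (530.0, 298.0) (58.0, 58.0) [0.6383 0.2307 0.112 ]
0.6 (555.0, 63.0) (50.0, 8.0) [0.3723 0.2101 0.112 ]
25.1083
```

View pics/w4.png

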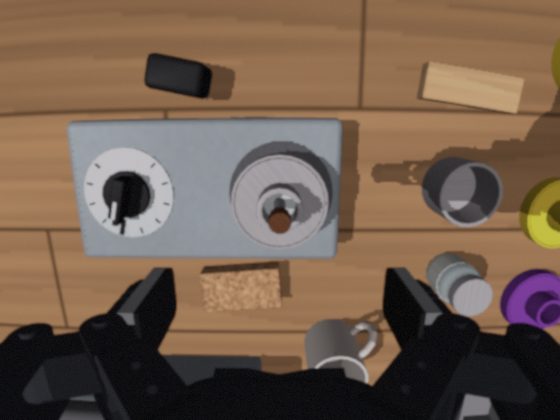

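The lids sit seated and level on the pot (collar about (280,206), knob (280,220)). The measured centre is within 2 mm of the pot's axis. I grip the collar and lift.

```bash
python3 - <<'E'
from h import *
c=[.5205,-.0720]
movep([*c,.22],down(np.pi/2))
if move_l([*c,.118],velocity=.06,until_force=5): print("hit",get_state()["position"],get_state()["contact_force"]); raise SystemExit
grab(60); s=get_state(); print("gap",s["finger_gap"],s["grasp_force"],s["contact_force"],s["wrist_torque"])
move_l([*c,.135],velocity=.04); s=get_state(); print(s["contact_force"],s["finger_gap"])
move_l([*c,.222],velocity=.06); sleep(.5)
s=get_state(); print(s["position"],s["finger_gap"],s["grasp_force"],s["contact_force"],s["clock"])
f=grab_frame("side"); save("s4.png",f["img"][140:270,220:360],4)
E
```

```text
gap 0.5101625052107996 61.574333533644676 [-1.43533346  0.78807867  5.50766105] [0.41681042 0.25219845 0.0259645 ]
[ 0.02183251 -0.10519962 -1.31509537] 0.5114673604324554
[ 0.52048915 -0.07201615  0.22200536] 0.5138854426854297 61.29156360402703 [-0.47253239  0.1161062  -2.54975316] 30.625
```

View pics/s4.png

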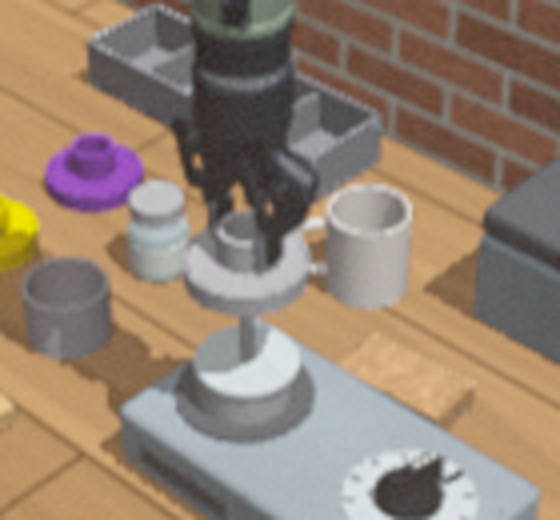

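The outer lid is held level (crop px 247,265) well above the seated inner lid (247,370), with the stem visible below it. I raise it another centimetre for margin and hand in.

```bash
python3 - <<'E'
from h import *
move_l([.5205,-.0720,.232],velocity=.04); sleep(1)
s=get_state(); print(s["position"],s["grasp_force"],s["contact_force"],np.abs(s["joint_velocities"]).max())
print(sign_off())
E
```

```text
[ 0.52050074 -0.07200582  0.23199848] 61.29210753366351 [ 0.0063943  -0.26825461 -2.04925786] 0.002388036143367235
the job is handed in; nothing more can be done
None
```

I handed the job in after about 32 s of robot time, with no verdict returned: the dial's pointer is on the long mark, the inner lid is seated on the warmer's pot, and the outer lid is held level and at rest about 114 mm above its nested place.

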